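Sort the mixed filter parts to their assembly fixtures

ROBOT

A 6-joint arm with a two-finger parallel gripper is mounted at the origin on the work surface; the furniture and walls round the work are solid. World frame = base frame: x ahead of the robot, y to its left, z up, the work surface at z = 0. Lengths are in m, angles in degrees, forces in N, time in s.
With the tool pointing down it reaches from about 0.325 to 0.85 m from the base axis. Payload 15.5 kg.
Tool frame: the origin (TCP) lies where the fingers leave the gripper's body, on its centre line; the fingertips stand 78 mm ahead of it and the grasp point (between the pads) lies 60 mm ahead of it; z points along the fingers, y is the line along which they close (so a half turn about z gives the same grasp; the last joint's range is limited). The gripper opens to 91 mm and grips with 3 to 60 N. Pads are 32 mm wide; open, the fingers measure 118 mm over their backs; the gripper's body (76 mm by 178 mm) begins 60 mm behind the grasp point.
Start: joints at [70.273, 28.281, 77.091, -0, 74.628, -5.472], TCP at [0.154, 0.606, 0.292] pointing down, gripper open.
Joint ranges: [-166.48, 166.48], [-47.26, 123.95], [12.59, 153.08], [-70.14, 250.14], [6.76, 159.57], [-176.63, 176.63]. Speed limits (degrees/s): [108.29, 108.29, 147.25, 172.46, 172.46, 172.46].

INTERFACE

Orientations are given as [roll, pitch, yaw] about the fixed x, y, z axes, in that order (R = Rz(yaw) Ry(pitch) Rx(roll)).
In Python, from rig import r, cams, sign_off gives the robot as it stands.
- The arm moves only by the shell command python3 -m pendant 'ROWS'. ROWS is JSON, a list that holds one entry, the list of rows, each a list of 5 numbers: the closure, from -1 (fully open) to 1 (shut), so that 0 is half open, then the shift along the tool's x, y, z in cm, then the turn about the tool's z in rad. A call has 1 to 12 rows; each row is the pose to reach, as a shift and turn from the pose commanded when the call began, along the tool's axes at that moment; what a row does not reach only later rows make up. A row lasts 1/10 s, in which the tool goes at most 50 mm and 8.59 degrees, less where a joint would pass 70% of its speed; a pose out of reach is approached as far as the arm can. A call with a gripper value outside its range is refused whole. The fingers move at their own pace and stop on an object; the grip force is fixed at half the most. Time passes only in rows, so rows that repeat a pose let the fingers close. It gives the time, the measured TCP pose, the force, the opening and the grip force at its end, in the units of the state.
- r.state(): the state, without advancing time (a new reading comes with each control period).
- cams.get_image(name): name is "side" or "top"; returns the picture (480x640x3 uint8, blue, green, red); there is no depth.
- cams.camera_info(name): a dict with "fx", "fy", "cx", "cy" (pixels), "world_to_cam" (4x4, takes a point from world to camera coordinates). Camera axes: x right, y down, z forward; pixel columns grow to the right and rows downward; lengths in m; the calibration is good to about 2 mm. A picture is of the moment at which its call begins. camera_info takes no time and is no camera call.
- sign_off(): hands the job in; it is judged then, once.
The state is a dict: "t": time; "joint_positions": joint angles; "dq": joint speeds; "joint_efforts": joint torques, N m; "position": TCP position; "orientation": TCP orientation; "force": force on the tool from outside, world axes, zero at the start; "ft_torque": the same for the moment, N m; "opening": finger opening in m; "grip_force": force on a finger pad.
Only numpy, scipy, OpenCV 4.12 (cv2) and the standard library are available. Lean on these libraries where they do the work, as an engineer would, in place of code of your own. Each camera call takes 0.05 s, during which the arm holds its last target. There are 200 camera calls.

TASK

The loose filter parts got mixed up on the bench: put each where its kind belongs for the next assembly run. Stand the two loose cartridges upright in the empty bores of the wooden rack, put both collars over the post of the spindle so that they lie flat one on the other, and stand the cup, mouth up, down in the bore of the aluminium nest. Leave the cartridge that is already in the rack in its place.

Things in the scene. Friction and masses are not known exactly. Their poses are not given: they have to be found in the camera images.
- cartridge_a: Cream-coloured filter cartridge, a closed cylinder 72 mm tall standing upright: body 41 mm across, widest 45 mm at a black O-ring in the upper part. To be gripped round the outside. Loose on the bench, one of the five loose parts nearest the robot (like parts farther back are stock and not meant). Origin at the centre of its underside, z up along its axis. Same as the other cartridge: they are interchangeable.
- cartridge_b: Cream-coloured filter cartridge, a closed cylinder 72 mm tall standing upright: body 41 mm across, widest 45 mm at a black O-ring in the upper part. To be gripped round the outside. Loose on the bench, one of the five loose parts nearest the robot (like parts farther back are stock and not meant). Origin at the centre of its underside, z up along its axis. Same as the other cartridge: they are interchangeable.
- collar_a: Blue plastic collar: a low ring, open right through, lying flat: 64 mm outside diameter, 28 mm tall, opening 53 mm across. To be gripped round the outside. Loose on the bench, one of the five loose parts nearest the robot (like parts farther back are stock and not meant). Origin at the centre of its underside, z up along its axis. Same as the other collar: they are interchangeable.
- collar_b: Blue plastic collar: a low ring, open right through, lying flat: 64 mm outside diameter, 28 mm tall, opening 53 mm across. To be gripped round the outside. Loose on the bench, one of the five loose parts nearest the robot (like parts farther back are stock and not meant). Origin at the centre of its underside, z up along its axis. Same as the other collar: they are interchangeable.
- cup: Blue plastic cup, mouth up, taller and slimmer than the collars: 55 mm outside diameter at its upper part, 56 mm tall, narrower at the foot. To be gripped round the outside. Loose on the bench, one of the five loose parts nearest the robot (like parts farther back are stock and not meant). Origin at the centre of its underside, z up along its axis.
- rack: Cartridge rack: dark wooden block fixed to the bench, 80 x 204 mm and 40 mm high, with three round blind bores in a row along its y axis, at y = -66, 0 and +66 mm (x = 0). Each bore is 56 mm across and 28 mm deep, so its floor is 12 mm above the bench. The bore at y = -66 mm already holds a cartridge; the other two are empty. Origin at the centre of its underside.
- racked_cartridge: Cartridge, like the loose ones, that already stands in the rack's bore at y = -66 mm and stays there. Its top is 84 mm above the bench. Origin at the centre of its underside.
- spindle: Collar spindle: round dark steel foot 100 mm across and 12 mm thick, fixed to the bench, with an upright bright steel post 24 mm across in its middle; the domed tip of the post is 58 mm above the bench (46 mm above the foot). Two stacked collars go over it. Origin at the centre of its underside, z up along the post.
- nest: Cup nest: square aluminium block 100 x 100 mm, 26 mm high, fixed to the bench, a small screw head (3.5 mm high) at each corner, with one round blind bore in the middle, 72 mm across and 18 mm deep (its floor is 8 mm above the bench). Origin at the centre of its underside, sides along x and y.
There are look-alikes about, which are no part of the job. Leave any red or yellow look-alike of the collar_b alone.

How it is judged (in metres and radians):
At the end, for the whole second after the job is handed in: Loose cartridges upright on the floor of rack bores (12 mm of axis); both collars flat round the post, stacked (18 mm of axis, underside below 46 mm); cup mouth up on the nest bore's floor (12 mm of axis); all tilted under 0.15 rad, at rest; racked cartridge moved under 20 mm (x of cartridge_a in the frame of rack between -0.012 and 0.012 m and (y of cartridge_a in the frame of rack between -0.078 and -0.054 m or y of cartridge_a in the frame of rack between -0.012 and 0.012 m or y of cartridge_a in the frame of rack between 0.054 and 0.078 m) and z of each of cartridge_a, cartridge_b in the frame of rack below 0.018 m and x of cartridge_b in the frame of rack between -0.012 and 0.012 m and (y of cartridge_b in the frame of rack between -0.078 and -0.054 m or y of cartridge_b in the frame of rack between -0.012 and 0.012 m or y of cartridge_b in the frame of rack between 0.054 and 0.078 m) and horizontal distance between each of collar_a, collar_b and spindle below 0.018 m and z of each of collar_a, collar_b in the frame of spindle below 0.046 m and horizontal distance between cup and nest below 0.012 m and z of cup in the frame of nest below 0.014 m and angle between each of cartridge_a, cartridge_b, collar_a, collar_b, cup's own z axis and vertical below 0.15 rad and linear speed of each of cartridge_a, cartridge_b, collar_a, collar_b, cup below 0.02 m/s and distance of racked_cartridge from where it was at the start of the episode below 0.02 m); the robot touches nothing.
It fails at once if the cartridge already in the rack is taken or pushed out (distance of racked_cartridge from where it was at the start of the episode above 0.02 m).
It also fails if it takes over 128 s, if anything falls off the work surface, if the arm or the gripper's body presses on something with over 40 N, if the wrist force passes 120 N, or if a joint passes its speed limit or range.

## Working session

There is one attempt and no reset: what is moved stays moved. The work goes in short steps, Python scripts to look and compute and a shell command to move; the robot and the scene stay as the last step left them, time stands still between calls to the robot, and variables do not carry over. Pictures are saved under pics/ and viewed, at most 14 in all, crops included, and the job is handed in when it is done.

```bash
ls; mkdir -p pics; python3 - <<'E'
from rig import r,cams
import cv2
for n in("top","side"):
    im=cams.get_image(n); cv2.imwrite(f"pics/{n}0.png",im)
    i=cams.camera_info(n); print(n,i)
print(r.state())
E
```

```text
pics
top {'fx': 507.3231255114335, 'fy': 507.3231255114335, 'cx': 323.14047024655054, 'cy': 243.9829488300145, 'world_to_cam': array([[-0.01414327, -0.99987567,  0.00697159, -0.02683343],
       [-0.99854442,  0.01376082, -0.05215051,  0.51348426],
       [ 0.05204809, -0.00769902, -0.9986149 ,  1.15464103],
       [ 0.        ,  0.        ,  0.        ,  1.        ]])}
side {'fx': 506.25750785530124, 'fy': 506.25750785530124, 'cx': 321.8486051563762, 'cy': 237.18546010714417, 'world_to_cam': array([[ 0.90706493, -0.42067547, -0.01628975, -0.45643787],
       [-0.23070702, -0.46434183, -0.85507949,  0.13381684],
       [ 0.35214695,  0.77937078, -0.51824097,  1.0820309 ],
       [ 0.        ,  0.        ,  0.        ,  1.        ]])}
{'t': 0.1, 'joint_positions': array([ 7.02727899e+01,  2.83091950e+01,  7.71240513e+01,  8.05310512e-04,
        7.46283868e+01, -5.47123282e+00]), 'dq': array([ 0.0584574 , -0.1303803 , -0.08174688, -0.05078108,  0.14546804,
       -0.08505972]), 'joint_efforts': array([ 1.53998360e-03, -8.80234766e+01, -3.82548308e+01,  7.04744132e-02,
        4.83212422e-02, -5.21979302e-06]), 'position': array([0.15380826, 0.60550933, 0.29171817]), 'orientation': array([-1.79938722e+02, -6.64920469e-03,  1.65743805e+02]), 'force': array([-0.36747018,  0.55808304,  0.50715583]), 'ft_torque': array([-0.05919221, -0.02130626,  0.03144881]), 'grip_force': 0.0, 'opening': 0.09161079917365378}
```

View pics/top0.png

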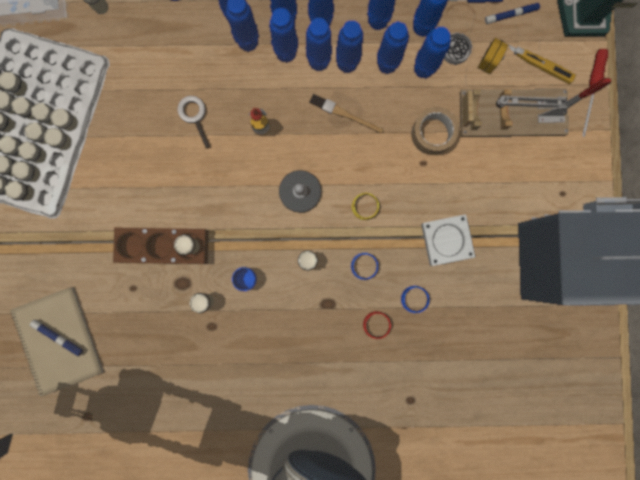

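View pics/side0.png

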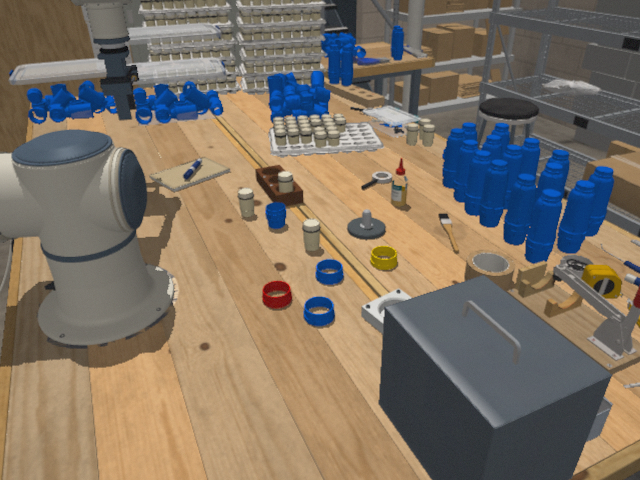

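The top picture shows the following:

| Item | Pixel(s) in top view |
|---|---|
| Loose cartridges | (308,260), (200,302) |
| Racked cartridge | (184,244), stays |
| Blue collars | (365,266), (416,298) |
| Look-alikes: red ring | (377,324) |
| Look-alikes: yellow ring | (366,207) |
| Cup (slim, blue) | (245,279) |
| Rack | (161,246) |
| Spindle | (300,191) |
| Nest | (448,240) |
| Stock: blue bottles | rows <80 |
| Stock: cartridge tray | columns <110 |

The side picture confirms the kinds. The cup stands at (276,215), the collars at (329,271) and (319,311), and the cartridges at (246,203) and (311,235).

I'll measure next.

```bash
cat > h.py <<'E'
import numpy as np, cv2
from rig import r,cams
def ray(n,u,v,z):
    i=cams.camera_info(n); W=i["world_to_cam"]; R=W[:3,:3]; c=-R.T@W[:3,3]
    d=R.T@np.array([(u-i["cx"])/i["fx"],(v-i["cy"])/i["fy"],1]); return (c+d*(z-c[2])/d[2])
def proj(n,p):
    i=cams.camera_info(n); q=i["world_to_cam"]@np.append(p,1); return i["fx"]*q[0]/q[2]+i["cx"],i["fy"]*q[1]/q[2]+i["cy"]
def blobs(im,lo,hi,box,amin=60):
    m=cv2.inRange(cv2.cvtColor(im,cv2.COLOR_BGR2HSV),lo,hi); k=np.zeros_like(m); x0,y0,x1,y1=box; k[y0:y1,x0:x1]=m[y0:y1,x0:x1]
    cs,_=cv2.findContours(k,cv2.RETR_EXTERNAL,cv2.CHAIN_APPROX_NONE)
    return [c for c in cs if cv2.contourArea(c)>amin]
E
python3 - <<'E'
from h import *
im=cv2.imread("pics/top0.png"); sd=cv2.imread("pics/side0.png")
def rep(name,cs,z):
    for c in cs:
        (u,v),(w,h),a=cv2.minAreaRect(c); p=ray("top",u,v,z)
        print(name,np.round([u,v,w,h,a],1),p.round(4),"size mm",np.round(np.array([w,h])/507*(1.15-z)*1e3,0))
rep("blue",blobs(im,(105,120,60),(130,255,255),(220,230,460,330)),.028)
rep("cream",blobs(im,(15,10,150),(40,110,255),(165,225,330,320),40),.072)
rep("rack",blobs(im,(0,60,10),(20,255,105),(100,215,225,275),400),.04)
rep("spindle",blobs(im,(0,0,30),(180,60,120),(270,160,330,220),300),.012)
rep("nest",blobs(im,(0,0,150),(180,40,255),(415,205,480,275),300),.026)
cr=cv2.resize(im[170:340,100:480],None,fx=2.1,fy=2.1,interpolation=cv2.INTER_CUBIC); cv2.imwrite("pics/c1.png",cr)
E
```

```text
blue [246.5 278.9  18.6  17.9  60.3] [0.4357 0.1407 0.028 ] size mm [41. 40.]
cream [192.  302.   30.2  17.2   7.6] [0.3878 0.2528 0.072 ] size mm [64. 37.]
cream [307.  260.   16.1  17.   63.4] [0.4755 0.0022 0.072 ] size mm [34. 36.]
cream [247.  279.   59.8 164.6  89.1] [0.436  0.1333 0.072 ] size mm [127. 350.]
cream [183. 244.  16.  16.  90.] [0.5142 0.2723 0.072 ] size mm [34. 34.]
cream [247. 231.  12. 164.  90.] [0.5407 0.1326 0.072 ] size mm [ 26. 349.]
rack [165.4 245.9 106.9  33.8   1.4] [0.5123 0.3204 0.04  ] size mm [234.  74.]
spindle [299.5 191.   40.   41.   90. ] [0.6368 0.019  0.012 ] size mm [90. 92.]
nest [448.9 239.7  44.2  43.9  78.3] [ 0.5182 -0.321   0.026 ] size mm [98. 97.]
```

View pics/c1.png

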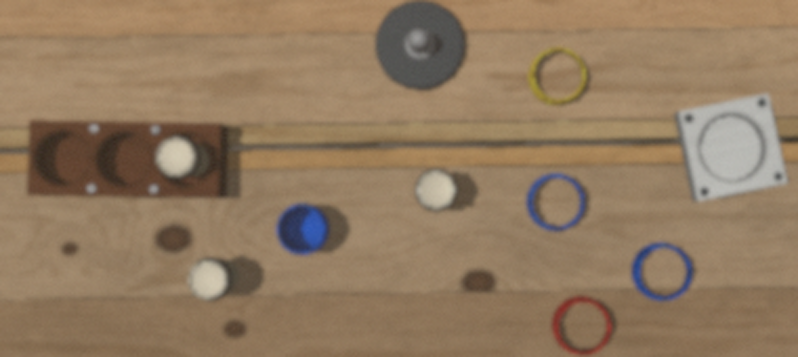

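The crop confirms the choice. The blue rings sit at crop (557,202) and (663,271), the cup with its deep inside at (303,229), and the loose cartridges at (436,190) and (210,279). The rack top spans (28–222, 122–195). Next I'll refine the parts the masks missed.

```bash
python3 - <<'E'
from h import *
im=cv2.imread("pics/top0.png")
hsv=cv2.cvtColor(im,cv2.COLOR_BGR2HSV)
def fit(name,box,lo,hi,z):
    x0,y0,x1,y1=box; m=cv2.inRange(hsv[y0:y1,x0:x1],lo,hi); n,l,s,_=cv2.connectedComponentsWithStats(m); k=1+np.argmax(s[1:,4])
    pts=np.argwhere(l==k)[:,::-1].astype(np.float32)+[x0,y0]; pts=pts.astype(np.float32)
    (u,v),rad=cv2.minEnclosingCircle(pts); (a,b),(w,h),an=cv2.minAreaRect(pts); 
    print(name,np.round([u,v,rad,a,b,w,h,an],1),"circ",ray("top",u,v,z).round(4),"rect",ray("top",a,b,z).round(4),"diam mm",round((w+h)/2/507*(1.15-z)*1e3))
B=((100,70,30),(135,255,255))
fit("col1",(345,245,387,288),*B,.028); fit("col2",(396,278,438,320),*B,.028); fit("cup",(225,260,268,298),*B,.056)
C=((10,0,165),(50,80,255))
fit("cartB",(190,290,214,314),*C,.072); fit("cartA",(297,249,320,272),*C,.072); fit("racked",(172,232,196,256),*C,.084)
x0,y0,x1,y1=105,220,208,270
sub=hsv[y0:y1,x0:x1]; print("wood/rack hsv",sub[25,:14].tolist()[::3], hsv[245,140],hsv[285,140])
fit("rack",(105,220,204,270),((0,0,0),(180,255,112)),.04)
fit("tip",(292,183,304,198),((0,0,125),(180,80,255)),.056)
for q in((28,122),(222,124),(222,195),(28,193)): print("rackcorner",ray("top",100+q[0]/2.1,170+q[1]/2.1,.04).round(4))
print("nest bore",ray("top",100+731/2.1,170+148/2.1,.026).round(4))
E
```

```text
col1 [363.  265.5  12.9 357.7 264.9  13.6  25.5   6.8] circ [ 0.4621 -0.1237  0.028 ] rect [ 0.4637 -0.1117  0.028 ] diam mm 43
col2 [414.9 299.   14.  414.5 299.   26.   27.   90. ] circ [ 0.3847 -0.2398  0.028 ] rect [ 0.3847 -0.2389  0.028 ] diam mm 59
cup [243.8 278.7  11.8 243.5 279.   22.   23.   90. ] circ [0.4366 0.1427 0.056 ] rect [0.4358 0.1433 0.056 ] diam mm 49
cartB [198.3 302.8   8.3 198.5 303.   16.   15.   90. ] circ [0.3859 0.2391 0.072 ] rect [0.3855 0.2387 0.072 ] diam mm 33
cartA [307.1 260.    8.2 307.5 260.   14.8  14.8  45. ] circ [0.4755 0.002  0.072 ] rect [0.4755 0.0011 0.072 ] diam mm 32
racked [183.1 244.1   8.1 183.3 244.3  14.8  15.6  45. ] circ [0.5132 0.2689 0.084 ] rect [0.513  0.2686 0.084 ] diam mm 32
wood/rack hsv [[17, 121, 162], [17, 117, 163], [16, 124, 158], [14, 119, 109], [16, 104, 66]] [ 11 126  97] [ 16  85 150]Traceback (most recent call last):
  File "<stdin>", line 15, in <module>
TypeError: fit() missing 1 required positional argument: 'z'
```

```bash
python3 - <<'E'
from h import *
im=cv2.imread("pics/top0.png"); hsv=cv2.cvtColor(im,cv2.COLOR_BGR2HSV)
T=lambda q:(100+(q[0]+.5)/2.1-.5,170+(q[1]+.5)/2.1-.5)
x0,y0,x1,y1=345,245,387,288
p=np.argwhere(cv2.inRange(hsv[y0:y1,x0:x1],(100,50,30),(135,255,255)))[:,::-1].astype(np.float32)+np.float32([x0,y0])
c=cv2.minEnclosingCircle(p); print("col1",c,ray("top",*c[0],.028).round(4))
x0,y0,x1,y1=105,220,206,270
m=cv2.inRange(hsv[y0:y1,x0:x1],(0,0,0),(180,255,125)); m=cv2.morphologyEx(m,cv2.MORPH_CLOSE,np.ones((9,9))); m=cv2.morphologyEx(m,cv2.MORPH_OPEN,np.ones((13,13)))
p=np.argwhere(m)[:,::-1].astype(np.float32)+np.float32([x0,y0]); print("rack",cv2.minAreaRect(p))
K=np.array([ray("top",*T(q),.04) for q in((28,122),(222,124),(222,195),(28,193))]); print(K.round(4),"mean",K.mean(0).round(4), "len",np.linalg.norm(K[0]-K[1]),np.linalg.norm(K[1]-K[2]))
for n,q in(("bore+66",(62,158)),("bore0",(124,158))): print(n,ray("top",*T(q),.04).round(4))
print("nest bore",ray("top",*T((731,148)),.026).round(4),"post tip",ray("top",*T((421,43)),.05).round(4),"spindle foot",ray("top",*T((421,44)),.012).round(4))
E
```

```text
col1 ((364.4529724121094, 265.5098876953125), 13.695700645446777) [ 0.4621 -0.127   0.028 ]
rack ((159.0, 245.5), (35.0, 92.0), 90.0)
[[0.5545 0.4378 0.04  ]
 [0.5496 0.2305 0.04  ]
 [0.4735 0.2307 0.04  ]
 [0.4786 0.4372 0.04  ]] mean [0.514 0.334 0.04 ] len 0.20732706193711964 0.07603810277393191
bore+66 [0.5154 0.4013 0.04  ]
bore0 [0.5145 0.3352 0.04  ]
nest bore [ 0.5171 -0.3186  0.026 ] post tip [0.6326 0.016  0.05  ] spindle foot [0.6375 0.0174 0.012 ]
```

Check against sizes: rack 207×76 mm against 204×80, racked cartridge 66 mm from bore 0, nest 98 mm against 100, so all agree. First reach goes to the cartridge at (0.386, 0.238), turning the tool to yaw 90 so tool x = world y and tool y = world x.

```bash
python3 -m pendant '[[[-1,-31.5,-30,0,1.321],[-1,-31.5,-30,0,1.321],[-1,-31.5,-30,0,1.321],[-1,-31.5,-30,0,1.321],[-1,-31.5,-30,0,1.321],[-1,-31.5,-30,0,1.321],[-1,-31.5,-30,0,1.321],[-1,-31.5,-30,0,1.321],[-1,-31.5,-30,0,1.321],[-1,-31.5,-30,0,1.321],[-1,-31.5,-30,0,1.321],[-1,-31.5,-30,0,1.321]]]'
```

```text
t: 1.3
position: [0.3848, 0.238, 0.2921]
orientation: [-180.0, -0.0, 90.2]
force: [-0.3, -0.6, -0.4]
opening: 0.0911
grip_force: 0.0
```

```bash
python3 -m pendant '[[[-1,0,0.1,5,0],[-1,0,0.1,10,0],[-1,0,0.1,14,0],[-1,0,0.1,17.8,0],[-1,0,0.1,17.8,0],[-1,0,0.1,17.8,0],[1,0,0.1,17.8,0],[1,0,0.1,17.8,0],[1,0,0.1,17.8,0],[1,0,0.1,17.8,0],[1,0,0.1,17.8,0],[1,0,0.1,17.8,0]]]'
```

```text
t: 2.5
position: [0.3864, 0.2374, 0.1144]
orientation: [180.0, -0.0, 90.1]
force: [0.8, -0.0, 0.5]
opening: 0.0461
grip_force: 0.0
```

```bash
python3 -m pendant '[[[1,0,0,0,0],[1,0,0,0,0],[1,0,0,0,0],[1,0,0,-3,0],[1,0,0,-7,0],[1,0,0,-11,0],[1,0,0,-11,0],[1,0,0,-11,0]]]'
python3 - <<'E'
from h import *
for n in("top","side"):
    im=cams.get_image(n); cv2.imwrite(f"pics/{n}1.png",im)
s=cv2.imread("pics/side1.png"); t=cv2.imread("pics/top1.png")
u,v=map(int,proj("side",[.386,.238,.16])); a,b=map(int,proj("top",[.386,.238,.16])); print(u,v,a,b)
C=lambda im,u,v:cv2.resize(im[max(0,v-60):max(0,v-60)+120,max(0,u-60):max(0,u-60)+120],(400,400),interpolation=cv2.INTER_CUBIC)
cv2.imwrite("pics/c2.png",np.hstack([C(s,u,v),C(t,a,b)]))
E
```

```text
t: 3.3
position: [0.3865, 0.2375, 0.2247]
orientation: [179.9, -0.0, 90.1]
force: [-0.4, -0.4, -2.1]
opening: 0.0399
grip_force: 30.0
241 159 188 305
```

View pics/c2.png

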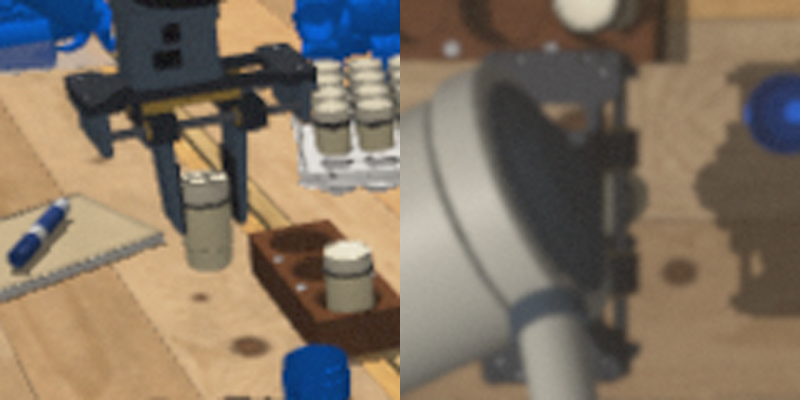

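The cartridge hangs upright in the fingers: axis at about crop (208,220), bottom at about (210,268), next to the rack. Now I'll compute its offset from the tool centre.

```bash
python3 - <<'E'
from h import *
P=np.array([.3865,.2375,.141])
b=np.array(proj("side",P)); print(b, "obs col 243.1; px per cm y:",np.array(proj("side",P+[0,.01,0]))-b)
E
```

```text
[242.65970893 166.31861385] obs col 243.1; px per cm y: [-1.13047347 -1.34417515]
```

```bash
python3 -m pendant '[[[1,4,3.2,0,0],[1,8,6.4,0,0],[1,12,9.6,0,0],[1,15,12,0,0],[1,16.3,12.9,0,0],[1,16.3,12.9,0,0],[1,16.3,12.9,0,0],[1,16.3,12.9,3,0],[1,16.3,12.9,6,0],[1,16.3,12.9,6.5,0],[1,16.3,12.9,6.5,0],[1,16.3,12.9,6.5,0]]]'
python3 - <<'E'
from h import *
s=cams.get_image("side"); t=cams.get_image("top"); cv2.imwrite("pics/side2.png",s); cv2.imwrite("pics/top2.png",t)
u,v=map(int,proj("side",[.515,.37,.07])); a,b=map(int,proj("top",[.515,.36,.07])); print(u,v,a,b)
C=lambda im,u,v:cv2.resize(im[max(0,v-50):max(0,v-50)+100,max(0,u-50):max(0,u-50)+100],(400,400),interpolation=cv2.INTER_CUBIC)
cv2.imwrite("pics/c3.png",np.hstack([C(s,u,v),C(t,a,b)]))
E
```

```text
t: 4.6
position: [0.5155, 0.4005, 0.1605]
orientation: [179.9, -0.0, 90.0]
force: [0.5, -0.5, -0.5]
opening: 0.04
grip_force: 30.0
273 164 143 244
```

View pics/c3.png

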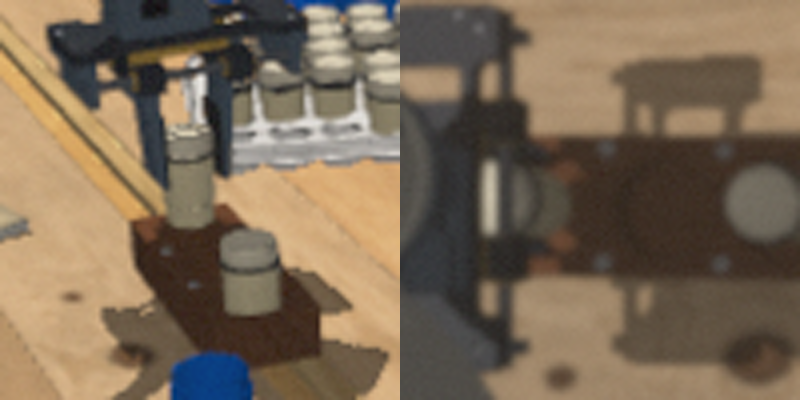

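The cartridge hangs over the last bore, crop (190,215), just above the rack top. Lowering now while watching the force.

```bash
python3 -m pendant '[[[1,0,0,1,0],[1,0,0,1.6,0],[1,0,0,2,0],[1,0,0,2,0]]]'; python3 -m pendant '[[[1,0,0,0.5,0],[1,0,0,1,0],[1,0,0,1.3,0],[1,0,0,1.3,0]]]'
```

```text
t: 5.1
position: [0.5148, 0.4004, 0.1384]
orientation: [-179.9, 0.0, 90.1]
force: [0.5, 0.6, -0.5]
opening: 0.0401
grip_force: 30.0
t: 5.5
position: [0.5151, 0.4006, 0.1261]
orientation: [-180.0, -0.0, 90.1]
force: [0.1, 0.2, -0.8]
opening: 0.0399
grip_force: 30.0
```

```bash
python3 -m pendant '[[[-0.5,0,0,0,0],[-0.5,0,0,0,0],[-0.5,0,0,0,0],[-0.5,0,0,0,0],[-0.5,0,0,-4,0],[-0.5,0,0,-8,0],[-0.5,0,0,-12,0],[-1,0,0,-12,0]]]'
python3 -m pendant '[[[-1,-5,-0.5,0,0],[-1,-10,-1,0,0],[-1,-15,-1.5,0,0],[-1,-20,-2,0,0],[-1,-25,-2.5,0,0],[-1,-30,-3,0,0],[-1,-35,-3.5,0,0],[-1,-39.8,-4,0,0],[-1,-39.8,-4,0,0],[-1,-39.8,-4,0,0],[-1,-39.8,-4,0,0],[-1,-39.8,-4,0,0]]]'
python3 - <<'E'
from h import *
s=cams.get_image("side"); t=cams.get_image("top"); cv2.imwrite("pics/side3.png",s); cv2.imwrite("pics/top3.png",t)
hsv=cv2.cvtColor(t,cv2.COLOR_BGR2HSV)
for nm,(x0,y0,x1,y1) in(("racked",(172,232,196,256)),("new",(110,232,138,258))):
    p=np.argwhere(cv2.inRange(hsv[y0:y1,x0:x1],(10,0,165),(50,80,255)))[:,::-1].astype(np.float32)+np.float32([x0,y0]); c=cv2.minEnclosingCircle(p); print(nm,c,ray("top",*c[0],.084).round(4))
E
```

```text
t: 6.3
position: [0.517, 0.4018, 0.252]
orientation: [179.6, -0.3, 90.1]
force: [0.9, 0.4, 0.2]
opening: 0.0737
grip_force: 0.0
t: 7.5
position: [0.4756, 0.0037, 0.2461]
orientation: [-180.0, -0.0, 90.2]
force: [0.5, 0.3, -0.1]
opening: 0.0912
grip_force: 0.0
racked ((183.14407348632812, 244.2796630859375), 8.323880195617676) [0.5129 0.2688 0.084 ]
new ((120.72147369384766, 244.11744689941406), 8.766119956970215) [0.5151 0.4032 0.084 ]
```

Seated: camera gives (0.515, 0.403) at 84 mm height, 134 mm from the racked one, which has not moved. Next is cartridge A.

```bash
python3 -m pendant '[[[-1,-0.2,0,5,0],[-1,-0.2,0,10,0],[-1,-0.2,0,13.2,0],[-1,-0.2,0,13.2,0],[-1,-0.2,0,13.2,0],[1,-0.2,0,13.2,0],[1,-0.2,0,13.2,0],[1,-0.2,0,13.2,0],[1,-0.2,0,13.2,0],[1,-0.2,0,13.2,0],[1,-0.2,0,13.2,0],[1,-0.2,0,13.2,0]]]'
python3 -m pendant '[[[1,0,0,0,0],[1,0,0,0,0],[1,0,0,-4,0],[1,0,0,-8,0],[1,0,0,-12,0],[1,0,0,-12,0]]]'
```

```text
t: 8.8
position: [0.4755, 0.0005, 0.1142]
orientation: [-180.0, 0.0, 90.1]
force: [-0.0, -0.5, 1.5]
opening: 0.04
grip_force: 30.0
t: 9.4
position: [0.4773, 0.0004, 0.2385]
orientation: [179.6, 0.1, 90.1]
force: [-0.1, -0.4, -1.6]
opening: 0.0401
grip_force: 30.0
```

```bash
python3 -m pendant '[[[1,5,0.6,0,0],[1,10,1.2,0,0],[1,15,1.8,0,0],[1,20,2.4,0,0],[1,25,3,0,0],[1,30,3.6,0,0],[1,33.3,3.9,0,0],[1,33.3,3.9,0,0],[1,33.3,3.9,0,0],[1,33.3,3.9,4,0],[1,33.3,3.9,7.4,0],[1,33.3,3.9,7.4,0]]]'
python3 -m pendant '[[[1,0,0,0.5,0],[1,0,0,1,0],[1,0,0,1.5,0],[1,0,0,1.5,0]]]'; python3 -m pendant '[[[1,0,0,0.5,0],[1,0,0,1,0],[1,0,0,1.7,0],[1,0,0,1.8,0],[1,0,0,1.8,0]]]'
```

```text
t: 10.6
position: [0.5122, 0.3312, 0.1563]
orientation: [-179.6, 0.2, 90.0]
force: [-0.8, -0.2, -0.6]
opening: 0.04
grip_force: 30.0
t: 11.0
position: [0.5143, 0.3335, 0.1455]
orientation: [180.0, -0.0, 90.1]
force: [0.3, -0.4, -0.7]
opening: 0.0402
grip_force: 30.0
t: 11.5
position: [0.5141, 0.3335, 0.1269]
orientation: [-180.0, 0.0, 90.1]
force: [0.2, 0.1, 0.4]
opening: 0.0404
grip_force: 30.0
```

```bash
python3 -m pendant '[[[-0.5,0,0,0,0],[-0.5,0,0,0,0],[-0.5,0,0,0,0],[-0.5,0,0,0,0],[-0.5,0,0,-4,0],[-0.5,0,0,-8,0],[-0.5,0,0,-10,0],[-1,0,0,-10,0]]]'
python3 -m pendant '[[[-1,-4.8,-1.9,0,0],[-1,-9.6,-3.8,0,0],[-1,-14.4,-5.7,0,0],[-1,-19.2,-7.8,0,0],[-1,-19.2,-7.8,0,0],[-1,-19.2,-7.8,0,0],[-1,-19.2,-7.8,5,0],[-1,-19.2,-7.8,10,0],[-1,-19.2,-7.8,11.8,0],[-1,-19.2,-7.8,11.8,0],[-1,-19.2,-7.8,11.8,0]]]'
python3 -m pendant '[[[1,0,0,0,0],[1,0,0,0,0],[1,0,0,0,0],[1,0,0,0,0],[1,0,0,0,0],[1,0,0,0,0],[1,0,0,0,0],[1,0,0,0,0]]]'
```

```text
t: 12.3
position: [0.5154, 0.3342, 0.2305]
orientation: [179.7, -0.1, 90.1]
force: [-0.7, -0.4, -0.4]
opening: 0.0738
grip_force: 0.0
t: 13.4
position: [0.437, 0.1423, 0.1093]
orientation: [-180.0, -0.0, 90.1]
force: [-0.2, -0.9, 0.4]
opening: 0.0914
grip_force: 0.0
t: 14.2
position: [0.4366, 0.1415, 0.1095]
orientation: [180.0, -0.0, 90.1]
force: [-0.3, -0.0, 7.2]
opening: 0.0551
grip_force: 30.0
```

```bash
python3 -m pendant '[[[1,0,0,-4,0],[1,0,0,-8,0],[1,-5,0.9,-9,0],[1,-10,1.8,-9,0],[1,-15,2.7,-9,0],[1,-20,3.5,-9,0],[1,-25,4.4,-9,0],[1,-30,5.3,-9,0],[1,-35,6.2,-9,0],[1,-40,7.1,-9,0],[1,-46.1,8.1,-9,0],[1,-46.1,8.1,-9,0]]]'
python3 -m pendant '[[[1,0,0,0,0],[1,0,0,0,0]]]'
python3 - <<'E'
from h import *
s=cams.get_image("side"); t=cams.get_image("top"); cv2.imwrite("pics/side4.png",s); cv2.imwrite("pics/top4.png",t)
u,v=map(int,proj("side",[.515,-.3,.07])); a,b=map(int,proj("top",[.515,-.30,.07])); print(u,v,a,b)
C=lambda im,u,v,w:cv2.resize(im[max(0,v-w):max(0,v-w)+2*w,max(0,u-w):max(0,u-w)+2*w],(400,400),interpolation=cv2.INTER_CUBIC)
cv2.imwrite("pics/c4.png",np.hstack([C(s,u,v,80),C(t,a,b,60)]))
hsv=cv2.cvtColor(t,cv2.COLOR_BGR2HSV)
for nm,(x0,y0,x1,y1) in(("racked",(172,232,196,256)),("0",(142,232,168,258)),("66",(110,232,138,258))):
    p=np.argwhere(cv2.inRange(hsv[y0:y1,x0:x1],(10,0,165),(50,80,255)))[:,::-1].astype(np.float32)+np.float32([x0,y0]); c=cv2.minEnclosingCircle(p); print(nm,c,ray("top",*c[0],.084).round(4))
E
```

```text
t: 15.4
position: [0.5182, -0.3239, 0.1992]
orientation: [179.9, 0.1, 89.9]
force: [0.6, 1.0, 0.9]
opening: 0.0546
grip_force: 30.0
t: 15.6
position: [0.5175, -0.3191, 0.1989]
orientation: [-180.0, -0.0, 90.0]
force: [0.6, 0.7, -0.4]
opening: 0.0547
grip_force: 30.0
391 285 444 240
racked ((183.3333282470703, 244.11111450195312), 8.00086784362793) [0.5133 0.2684 0.084 ]
0 ((152.5901641845703, 244.0737762451172), 8.084259986877441) [0.5143 0.3346 0.084 ]
66 ((121.0, 244.0), 8.24631118774414) [0.5154 0.4026 0.084 ]
```

View pics/c4.png

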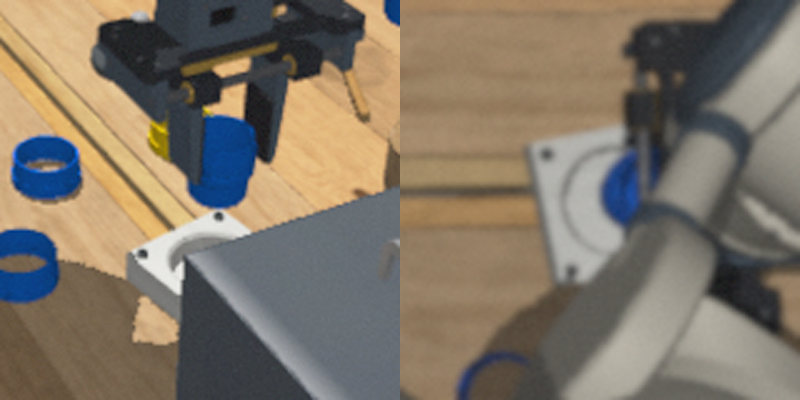

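The cup is held over the nest: side crop (222,160), top crop (630,188). I'll check its offset from the left edge in the top view.

```bash
python3 - <<'E'
from h import *
t=cv2.imread("pics/top4.png"); hsv=cv2.cvtColor(t,cv2.COLOR_BGR2HSV); x0,y0,x1,y1=430,215,470,260
p=np.argwhere(cv2.inRange(hsv[y0:y1,x0:x1],(100,70,30),(135,255,255)))[:,::-1]+[x0,y0]
l=p[:,0].min(); rows=p[p[:,0]<=l+2][:,1]; print("left edge",l,rows.mean(), "world at z=.146",ray("top",l-.5,rows.mean(),.146).round(4))
print("predicted edge px",proj("top",[.5175,-.3191+.0275,.146]))
s=cv2.imread("pics/side4.png")
E
```

```text
left edge 445 237.41666666666666 world at z=.146 [ 0.5162 -0.2814  0.146 ]
predicted edge px (np.float64(449.444994796403), np.float64(236.7060498639942))
```

```bash
python3 - <<'E'
from h import *
s=cv2.imread("pics/side4.png"); hsv=cv2.cvtColor(s,cv2.COLOR_BGR2HSV); x0,y0,x1,y1=380,245,425,295
m=cv2.inRange(hsv[y0:y1,x0:x1],(100,110,50),(130,255,255))
for v in range(0,50,4):
    q=np.where(m[v])[0]; print(v+y0,(q.min()+x0,q.max()+x0) if len(q) else None)
for dy in(0,.01):
  for z in(.09,.145): print(dy,z,proj("side",[.5175,-.3191+dy,z]))
E
```

```text
245 None
249 None
253 (np.int64(393), np.int64(409))
257 (np.int64(393), np.int64(412))
261 (np.int64(392), np.int64(413))
265 (np.int64(392), np.int64(413))
269 (np.int64(391), np.int64(412))
273 (np.int64(391), np.int64(411))
277 (np.int64(387), np.int64(409))
281 (np.int64(387), np.int64(408))
285 (np.int64(390), np.int64(406))
289 None
293 None
0 0.09 (np.float64(397.99648433548253), np.float64(281.9318545826101))
0 0.145 (np.float64(399.8221358383679), np.float64(257.9708158828426))
0.01 0.09 (np.float64(395.2084073358216), np.float64(279.16801145566114))
0.01 0.145 (np.float64(396.9352442087604), np.float64(255.32083555548158))
```

The left edge seen from above belongs to the lower part of the wall, and the side view gives an offset of about 0. Lowering the cup.

```bash
python3 -m pendant '[[[1,0,0,3,0],[1,0,0,5,0],[1,0,0,6,0],[1,0,0,6.8,0],[1,0,0,6.8,0]]]'; python3 -m pendant '[[[1,0,0,0.5,0],[1,0,0,1,0],[1,0,0,1.3,0],[1,0,0,1.3,0],[1,0,0,1.3,0]]]'
```

```text
t: 16.2
position: [0.5178, -0.3189, 0.1308]
orientation: [-180.0, -0.0, 90.1]
force: [-0.2, -0.1, -0.1]
opening: 0.0551
grip_force: 30.0
t: 16.7
position: [0.5179, -0.3195, 0.1183]
orientation: [180.0, 0.0, 90.1]
force: [0.9, 0.8, 0.6]
opening: 0.0547
grip_force: 30.0
```

```bash
python3 -m pendant '[[[-0.7,0,0,0,0],[-0.7,0,0,0,0],[-0.7,0,0,0,0],[-0.7,0,0,0,0],[-0.7,0,0,-4,0],[-0.7,0,0,-8,0],[-1,0,0,-10,0],[-1,0,0,-10,0]]]'
python3 -m pendant '[[[-1,3,-5,0,0],[-1,6,-10,0,0],[-1,8,-13.3,0,0],[-1,8,-13.3,0,0],[-1,8,-13.3,0,0],[-1,8,-13.3,0,0]]]'
python3 - <<'E'
from h import *
s=cams.get_image("side"); t=cams.get_image("top"); cv2.imwrite("pics/side5.png",s); cv2.imwrite("pics/top5.png",t)
C=lambda im,u,v,w:cv2.resize(im[v-w:v+w,u-w:u+w],(400,400),interpolation=cv2.INTER_CUBIC)
cv2.imwrite("pics/c5.png",np.hstack([C(s,340,300,75),C(t,430,270,75)]))
hsv=cv2.cvtColor(t,cv2.COLOR_BGR2HSV); x0,y0,x1,y1=420,210,475,270
p=np.argwhere(cv2.inRange(hsv[y0:y1,x0:x1],(100,70,30),(135,255,255)))[:,::-1].astype(np.float32)+np.float32([x0,y0]); c=cv2.minEnclosingCircle(p); print("cup",c,ray("top",*c[0],.064).round(4))
E
```

```text
t: 17.5
position: [0.519, -0.3202, 0.2214]
orientation: [179.8, 0.2, 90.1]
force: [-0.3, 0.7, -0.7]
opening: 0.0898
grip_force: 0.0
t: 18.1
position: [0.3857, -0.2403, 0.2182]
orientation: [179.9, 0.0, 90.0]
force: [1.0, -1.1, -0.7]
opening: 0.0914
grip_force: 0.0
cup ((449.1538391113281, 239.0), 13.191909790039062) [ 0.5176 -0.312   0.064 ]
```

View pics/c5.png

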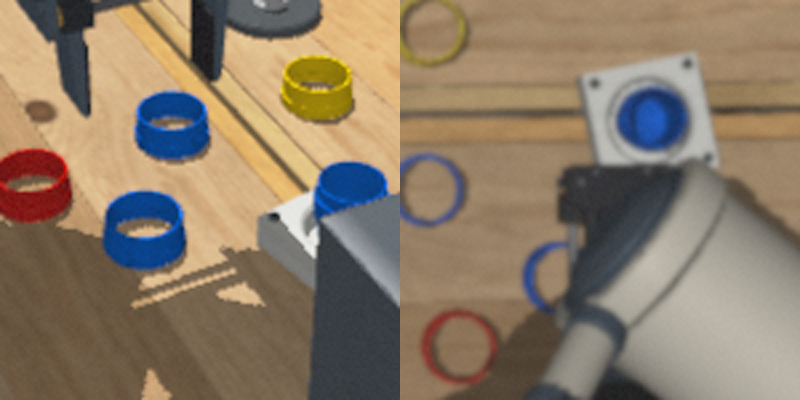

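The cup stands mouth up in the nest bore, top crop (655,118). Both blue collars are untouched, and the gripper is over the near one, with its left edge at (523,275). Grasping it now.

```bash
python3 -m pendant '[[[-1,0,0,5,0],[-1,0,0,10,0],[-1,0,0,13.2,0],[-1,0,0,13.2,0],[-1,0,0,13.2,0],[-1,0,0,13.2,0],[1,0,0,13.2,0],[1,0,0,13.2,0],[1,0,0,13.2,0],[1,0,0,13.2,0],[1,0,0,13.2,0],[1,0,0,13.2,0]]]'
python3 -m pendant '[[[1,0,0,0,0],[1,0,0,-4,0],[1,0,0,-8,0],[1,0,0,-10,0],[1,0,0,-10,0]]]'
```

```text
t: 19.4
position: [0.3849, -0.2397, 0.0866]
orientation: [180.0, 0.0, 90.1]
force: [-0.5, 0.5, 9.0]
opening: 0.0615
grip_force: 30.0
t: 19.9
position: [0.3856, -0.2402, 0.1887]
orientation: [179.8, 0.2, 90.1]
force: [-0.3, -0.1, -0.8]
opening: 0.0617
grip_force: 30.0
```

```bash
python3 -m pendant '[[[1,3.2,3.2,0,0],[1,6.4,6.4,0,0],[1,9.6,9.4,0,0],[1,12.8,12.5,0,0],[1,16,15.6,0,0],[1,19.2,18.8,0,0],[1,22.5,22,0,0],[1,25.7,25.1,0,0],[1,25.7,25.1,0,0],[1,25.7,25.1,0,0],[1,25.7,25.1,0,0]]]'
python3 - <<'E'
from h import *
s=cams.get_image("side"); t=cams.get_image("top"); cv2.imwrite("pics/side6.png",s); cv2.imwrite("pics/top6.png",t)
C=lambda im,u,v,w:cv2.resize(im[v-w:v+w,u-w:u+w],(400,400),interpolation=cv2.INTER_CUBIC)
u,v=map(int,proj("side",[.636,.018,.08])); a,b=map(int,proj("top",[.636,.018,.08])); print(u,v,a,b)
cv2.imwrite("pics/c6.png",np.hstack([C(s,u,v,50),C(t,a,b,50)]))
E
```

```text
t: 21.0
position: [0.6346, 0.0171, 0.1854]
orientation: [-179.9, 0.0, 90.0]
force: [-0.4, 0.2, -0.2]
opening: 0.0616
grip_force: 30.0
366 201 298 186
```

View pics/c6.png

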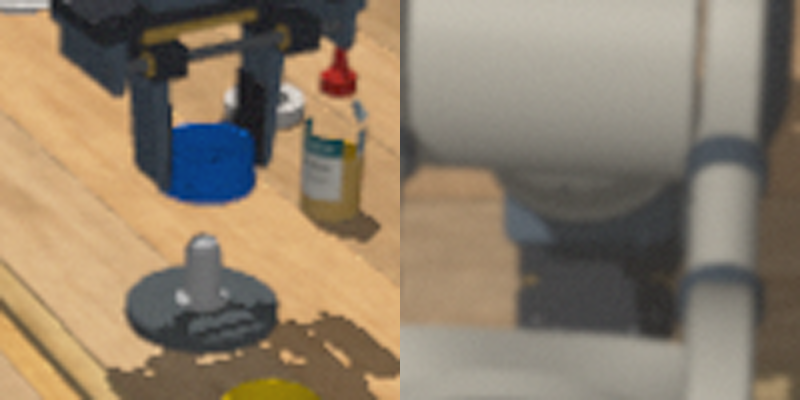

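The collar, crop (209,163), is lined up over the post tip (204,238) in the side view. Lowering it.

```bash
python3 -m pendant '[[[1,0,0,2.5,0],[1,0,0,4,0],[1,0,0,5,0],[1,0,0,6,0],[1,0,0,6,0]]]'; python3 -m pendant '[[[1,0,0,1,0],[1,0,0,2,0],[1,0,0,2.7,0],[1,0,0,2.7,0],[1,0,0,2.7,0]]]'
```

```text
t: 21.6
position: [0.635, 0.0175, 0.125]
orientation: [-179.9, -0.0, 90.0]
force: [0.1, -0.2, 0.2]
opening: 0.0615
grip_force: 30.0
t: 22.1
position: [0.6355, 0.0177, 0.0989]
orientation: [-180.0, -0.0, 90.1]
force: [0.0, -0.4, 0.3]
opening: 0.0615
grip_force: 30.0
```

```bash
python3 -m pendant '[[[-0.8,0,0,0,0],[-0.8,0,0,0,0],[-0.8,0,0,0,0],[-0.8,0,0,0,0],[-0.8,0,0,-4,0],[-0.8,0,0,-8,0],[-1,0,0,-11,0],[-1,0,0,-11,0]]]'
python3 -m pendant '[[[-1,-3,-3.5,0,0],[-1,-6,-7,0,0],[-1,-9,-10.5,0,0],[-1,-12,-14,0,0],[-1,-14.5,-17.4,0,0],[-1,-14.5,-17.4,0,0],[-1,-14.5,-17.4,0,0],[-1,-14.5,-17.4,0,0]]]'
python3 - <<'E'
from h import *
s=cams.get_image("side"); t=cams.get_image("top"); cv2.imwrite("pics/side7.png",s); cv2.imwrite("pics/top7.png",t)
C=lambda im,u,v,w:cv2.resize(im[v-w:v+w,u-w:u+w],(400,400),interpolation=cv2.INTER_CUBIC)
cv2.imwrite("pics/c7.png",np.hstack([C(s,350,240,65),C(t,330,230,65)]))
E
```

```text
t: 22.9
position: [0.6374, 0.0176, 0.2137]
orientation: [179.6, 0.0, 90.1]
force: [-0.6, -0.3, -0.5]
opening: 0.0907
grip_force: 0.0
t: 23.7
position: [0.4623, -0.1273, 0.2091]
orientation: [180.0, -0.0, 90.1]
force: [-0.3, -0.0, -0.0]
opening: 0.0914
grip_force: 0.0
```

View pics/c7.png

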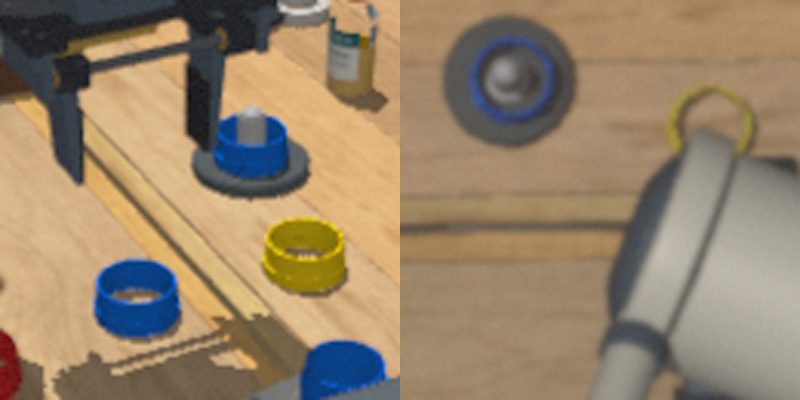

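The first collar lies flat round the post, top crop (512,80). The gripper is above the second collar, side crop (137,298), and clear of the yellow one.

```bash
python3 -m pendant '[[[-1,0,0,5,0],[-1,0,0,10,0],[-1,0,0,12.2,0],[-1,0,0,12.2,0],[-1,0,0,12.2,0],[-1,0,0,12.2,0],[1,0,0,12.2,0],[1,0,0,12.2,0],[1,0,0,12.2,0],[1,0,0,12.2,0],[1,0,0,12.2,0],[1,0,0,12.2,0]]]'
python3 -m pendant '[[[1,0,0,0,0],[1,0,0,-4,0],[1,0,0,-8,0],[1,0,0,-11,0],[1,0,0,-11,0]]]'
```

```text
t: 25.0
position: [0.4619, -0.1276, 0.0876]
orientation: [180.0, 0.0, 90.1]
force: [-0.8, 1.2, 8.4]
opening: 0.0629
grip_force: 30.0
t: 25.5
position: [0.4631, -0.128, 0.2007]
orientation: [179.7, 0.1, 90.1]
force: [-0.6, -0.3, -0.7]
opening: 0.0633
grip_force: 30.0
```

```bash
python3 -m pendant '[[[1,3,3.5,0,0],[1,6,7,0,0],[1,9,10.5,0,0],[1,12,14,0,0],[1,14.5,17.4,0,0],[1,14.5,17.4,0,0],[1,14.5,17.4,0,0],[1,14.5,17.4,0,0],[1,14.5,17.4,3,0],[1,14.5,17.4,5,0],[1,14.5,17.4,5,0]]]'
python3 -m pendant '[[[1,0,0,0.8,0],[1,0,0,1.4,0],[1,0,0,1.9,0],[1,0,0,1.9,0],[1,0,0,1.9,0]]]'
```

```text
t: 26.6
position: [0.6333, 0.0168, 0.1449]
orientation: [-179.7, -0.0, 90.0]
force: [-0.4, 1.0, 0.1]
opening: 0.0634
grip_force: 30.0
t: 27.1
position: [0.6357, 0.0177, 0.1285]
orientation: [180.0, 0.0, 90.1]
force: [0.5, 0.4, 0.5]
opening: 0.063
grip_force: 30.0
```

Release, rise, move back and check everything.

```bash
python3 -m pendant '[[[-0.8,0,0,0,0],[-0.8,0,0,0,0],[-0.8,0,0,0,0],[-0.8,0,0,0,0],[-0.8,0,0,-4,0],[-0.8,0,0,-8,0],[-0.8,0,0,-12,0],[-0.8,0,-5,-14,0],[-0.8,0,-10,-14,0],[-0.8,0,-15,-14,0],[-0.8,0,-20,-14,0],[-0.8,0,-20,-14,0]]]'
python3 -m pendant '[[[-0.8,0,0,0,0],[-0.8,0,0,0,0],[-0.8,0,0,0,0]]]'
python3 - <<'E'
from h import *
s=cams.get_image("side"); t=cams.get_image("top"); cv2.imwrite("pics/side8.png",s); cv2.imwrite("pics/top8.png",t)
cv2.imwrite("pics/c8.png",np.vstack([cv2.resize(t[170:290,100:480],(800,253),interpolation=cv2.INTER_CUBIC),cv2.resize(s[150:350,230:630],(640,320),interpolation=cv2.INTER_CUBIC).copy() if 0 else cv2.resize(s[155:325,230:630],(800,340),interpolation=cv2.INTER_CUBIC)]))
E
```

```text
t: 28.3
position: [0.4292, 0.0179, 0.2678]
orientation: [-179.7, -0.0, 90.1]
force: [-0.0, 0.8, -0.2]
opening: 0.0819
grip_force: 0.0
t: 28.6
position: [0.4369, 0.0174, 0.2683]
orientation: [179.9, 0.0, 90.1]
force: [0.2, 0.7, 0.6]
opening: 0.0819
grip_force: 0.0
```

View pics/c8.png

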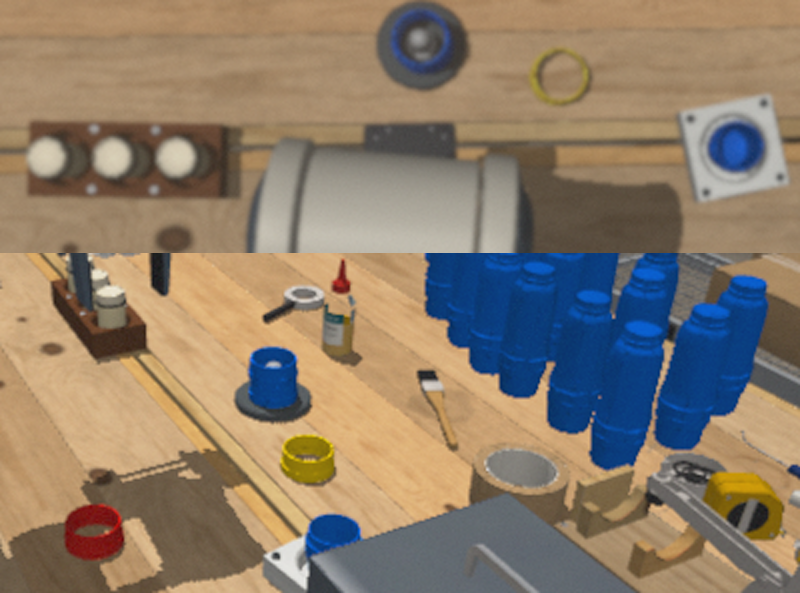

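All parts are in place. The three cartridges stand in the rack at (45,157), (113,157) and (177,157). The stacked collars are round the post at (421,42), and the cup is in the nest bore at (736,147), about 4 mm off axis. Handing in.

```bash
python3 -c "
from rig import sign_off; print(sign_off())"
```

```text
the job is handed in; nothing more can be done
None
```

The job is handed in after about 29 s of robot time: both loose cartridges are in the rack, both collars are stacked flat on the spindle, and the cup is mouth up in the nest. The racked cartridge and the red and yellow look-alikes were left where they were; the hand-in call returned no verdict, so this rests on my own final pictures.

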